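# Clamp a relief panel on the carving board

## Robot

A 6-joint arm with a two-finger parallel gripper is mounted at the origin on the work surface. World frame = base frame: x ahead of the robot, y to its left, z up, the work surface at z = 0. Lengths are in m, angles in rad, forces in N, time in s.
With the tool pointing down it reaches from about 0.375 to 0.975 m from the base axis. Payload 3.8 kg.
Tool frame: the origin (TCP) lies at the centre of the arm's flange, where the gripper is bolted on; the fingertips stand 173 mm ahead of it and the grasp point (between the pads) lies 155 mm ahead of it (bot.tip_reach is the distance from the TCP to the fingertips, in m); z points along the fingers, y is the line along which they close (so a half turn about z gives the same grasp; the last joint's range is limited). The gripper opens to 85 mm and grips with 20 to 120 N. Pads are 22 mm wide; open, the fingers measure 114 mm over their backs; the gripper's body (76 mm by 85 mm) begins 54 mm behind the grasp point. The pads swing forward as they close: fully open they stand 13 mm farther back than shut.
Start: joints at [1.089, 0.264, 1.604, -0, 1.274, -0.037], TCP at [0.29, 0.609, 0.405] pointing down, gripper open.
Joint ranges: [-2.63, 2.63], [-0.94, 2.18], [0.31, 2.57], [-1.31, 4.45], [0, 2.66], [-2.55, 2.55]. Speed limits (rad/s): [2.57, 2.57, 3.14, 3.14, 3.14, 3.14].

## Interface

Orientations are given as a rotation vector (axis times angle).
In Python, from workcell import bot gives the robot as it stands.
- The arm moves only by the tool drive_tool, never from a script. Its arguments are lists of equal length, an entry for each row: "claw": the finger opening in mm, from 0 to 85.4; "slide": the shift along the world's x, y, z each as a share of 0.5 m, from -1 to 1, a list of three; "yaw": the turn about the world's z as a share of 180 degrees, from -1 to 1. A call has 1 to 8 rows; each row is the pose to reach, as a shift and turn from the pose commanded when the call began, turning the shorter way round; what a row does not reach only later rows make up. A row lasts 1/12 s, in which the tool goes at most 41.7 mm and 7.16 degrees, less where a joint would pass 70% of its speed; a pose out of reach is approached as far as the arm can. A call with a number of a shift or a turn outside -1 to 1 is refused whole. A call with a gripper value outside its range is refused whole. The fingers move at their own pace and stop on an object; "newtons" is the grip in N (left out, the last holds). Time passes only in rows, so rows that repeat a pose let the fingers close. It gives the time, the measured TCP pose, the force, the opening and the grip force at its end, in the units of the state.
- bot.read_state(): the state, without advancing time (a new reading comes with each control period).
- bot.read_camera(name): name is "side" or "top"; returns a dict with "color" (420x560x3 uint8, red, green, blue), "depth" (420x560 float32, m along the optical axis (not along the pixel's ray), 0 where there is no reading), "mtx" (3x3 intrinsics, pixels), "eye" and "rotation" of the camera in the world. Camera axes: x right, y up, looking along -z (the intrinsics and any distortion apply to the point x, -y, -z); pixel columns grow to the right and rows downward; lengths in m; the calibration is good to about 2 mm. A picture is of the moment at which its call begins.
- bot.finish_job(): hands the job in; it is judged then, once.
The state is a dict: "time": time; "q": joint angles; "joint_vel": joint speeds; "joint_torque": joint torques, N m; "tool_pos": TCP position; "tcp_rot": TCP orientation; "wrist_force": force on the tool from outside, world axes, zero at the start; "torque": the same for the moment, N m; "width": opening from 0.0 (shut) to 1.0 (fully open); "grip_force": force on a finger pad.
Only numpy, scipy, OpenCV 4.12 (cv2) and the standard library are available. Lean on these libraries where they do the work, as an engineer would, in place of code of your own. Each camera call takes 0.05 s, during which the arm holds its last target. There are 200 camera calls.

## Task

The wooden panel with the rosette lies loose on the dark plywood carving board. Push it away from you along the board until its far edge sits flush and square against the wooden fence, then flip both toggle clamps over by pushing their handles outward and down until they lock, so that the panel is held at both sides. Do it all by pushing: do not pick up or tip the panel, and leave the tools lying around it where they are.

Things in the scene. Friction and masses are not known exactly. Their poses are not given: they have to be found in the camera images.
- carving_board: Dark plywood board fixed on the table, 300 mm (its x) by 420 mm (its y), top face 20 mm above the table, at varying place and yaw. Origin: middle of its underside; x points across the board to the fence, y left, z up. A steel toggle clamp is screwed on at each side (left at +y, right at -y), in the plane x = +45 mm; its base spans |y| = 106 to 180 mm and is 30 mm high.
- panel: Loose flat panel of pale wood with a rosette drawn on it, 130 mm (its x) by 180 mm (its y) by 22 mm thick, about 0.23 kg. Origin: middle of its underside, on the board's top; x points to its far edge. It starts 18 to 45 mm short of the fence and a little askew.
- panel_far_edge (a point): Middle of the panel's far side face, half way up (11 mm above its underside).
- left_handle (a joint): Left clamp: angle (rad) opened between clamp bar and handle. 0 = open (bar upright, handle standing beside it, leaning 16 deg outward); grows as the handle is pushed outward and down; 2.77 = dead centre, 2.83 = locked on its stop (bar level, handle flat, in one line). The linkage brings the bar down as the handle goes over. It takes a few newtons and stays where it is left.
- right_handle (a joint): The same for the right toggle clamp, its mirror image.
- left_grip_end (a point): Outer end of the left handle, 105 mm from its pin (black grip 70 long, 18 wide, 14 mm thick; point on its middle line). Moves in the board's plane x = +45 mm. Joint value: |y| on the board, mm / height over board top, mm / lean from upright, deg: 0: 167/122/16; 0.65: 195/116/34; 1.19: 211/105/47; 1.95: 223/86/64; 2.46: 227/65/77; 2.77: 228/42/90; 2.83: 228/35/94.
- right_grip_end (a point): The same for the right clamp, at negative y.
- left_bar: Left clamp's steel bar, 12 mm wide, with a bolt and a 14 mm rubber foot that presses on the panel at |y| = 65 mm, x = +45 mm when locked. Origin: its pivot, |y| = 119 mm, 24 mm over the board's top. Open, it stands 90 mm high over the board on the panel side of the handle: the handle's top 30 mm can be pushed from the panel side, passing above the bar.
- right_bar: The same for the right clamp.
- palm_gouge: Bystander: palm gouge with round wooden knob and steel blade, about 130 mm long, 34 mm high, lying on the board's front left corner. Origin on the board 33 mm from the knob towards the blade.
- sanding_block: Bystander: wooden sanding block 67 x 95 x 29 mm on the board's front right corner. Origin: middle of its underside.
- mallet: Bystander: round carving mallet 250 mm tall, head 88 mm across, standing on its head on the table left of the board. Origin: middle of its underside.
- brush: Bystander: flat brush 180 mm long, 12 mm high, lying on the table right of the board. Origin on the table under its ferrule.
- fence_face (a point): The fence is a strip of pale wood along the board's far edge, 14 mm high, 30 mm deep, 380 mm long. This point: middle of the top edge of its face towards the work, at x = +110 mm, y = 0 of the board, 14 mm above the board's top.
There are look-alikes about, which are no part of the job. There is more than one size of the panel; the job needs the larger.

How it is judged:
By the outcome, as a careful person would: the job done as asked, in the order asked, and still so for the second after the job is handed in, with the robot touching nothing.
It also fails if it takes over 53 s, if anything falls off the work surface, if the arm or the gripper's body presses on something with over 40 N, if the wrist force passes 120 N, or if a joint passes its speed limit or range.

## Working session

There is one attempt and no reset: what is moved stays moved. The work goes in short steps, Python scripts to look and compute and a tool call to move; the robot and the scene stay as the last step left them, time stands still between calls to the robot, and variables do not carry over. Pictures are saved under pics/ and viewed, at most 10 in all, crops included, and the job is handed in when it is done.

Besides the shell and the picture viewer there is one more tool, called as name([rows], argument=value, ...), one row to a line, values as JSON. drive_tool: Moves the arm, as the interface text tells. Shift numbers are shares of 0.5 m and turn numbers shares of 180 degrees, none past 1 either way. Its arguments: {"type":"object","properties":{"claw":{"type":"array","items":{"type":"number"}},"slide":{"type":"array","items":{"type":"array","items":{"type":"number"}}},"yaw":{"type":"array","items":{"type":"number"}},"newtons":{"type":"number"}},"required":["claw","slide","yaw"]}

```bash
mkdir -p pics; cat > h.py <<'E'
import numpy as np, cv2
from workcell import bot
def snap(n):
    c=bot.read_camera(n); np.savez('%s.npz'%n,**c); return c
def load(n): return dict(np.load('%s.npz'%n))
def px2w(c,u,v,z=None):
    K=c['mtx'];d=np.array([(u-K[0,2])/K[0,0],-(v-K[1,2])/K[1,1],-1.])
    r=c['rotation']@d
    if z is None:
        return c['eye']+r*float(c['depth'][int(v),int(u)])
    return c['eye']+r*(z-c['eye'][2])/r[2]
def w2px(c,p):
    q=c['rotation'].T@(np.array(p)-c['eye']);K=c['mtx']
    return np.array([K[0,0]*q[0]/-q[2]+K[0,2],K[1,1]*-q[1]/-q[2]+K[1,2]])
def save(n,c,x0=0,y0=0,x1=560,y1=420,s=1):
    im=cv2.resize(c['color'][y0:y1,x0:x1],None,fx=s,fy=s,interpolation=cv2.INTER_CUBIC)
    cv2.imwrite('pics/'+n,im[:,:,::-1])
E
python3 - <<'E'
from h import *
for n in('top','side'):
    c=snap(n);save(n+'0.png',c,s=1.4);print(n,c['mtx'],c['eye'],c['rotation'],[k for k in c])
s=bot.read_state();print(s)
E
```

```text
top [[379.7510101    0.         281.06934147]
 [  0.         379.7510101  211.24321135]
 [  0.           0.           1.        ]] [ 0.31414156 -0.00440554  1.02164587] [ 0.11133721 -0.11202775 -1.57074185] ['color', 'depth', 'mtx', 'eye', 'rotation']
side [[429.34174099   0.         288.97540867]
 [  0.         429.34174099 213.45815528]
 [  0.           0.           1.        ]] [-0.10361484 -0.68849116  0.87551162] [ 0.80687014 -0.28600473 -0.66355628] ['color', 'depth', 'mtx', 'eye', 'rotation']
{'time': 0.1, 'q': array([ 1.08909700e+00,  2.64679910e-01,  1.60525842e+00,  1.18748129e-05,
        1.27373493e+00, -3.68687334e-02]), 'joint_vel': array([-0.00011638, -0.00083029, -0.00278995,  0.00153816, -0.00094495,
        0.00118864]), 'joint_torque': array([-1.31725428e-04, -5.16707790e+01, -3.68588161e+01, -1.07554606e-04,
        6.29938833e-03,  4.22836899e-05]), 'tool_pos': array([0.29028775, 0.60903565, 0.40347343]), 'tcp_rot': array([-0.69287647, -3.06367366,  0.00315385]), 'wrist_force': array([ 0.41962544, -0.46460335, -0.26883645]), 'torque': array([0.00693347, 0.00472033, 0.03876722]), 'grip_force': 0.0, 'width': 1.0001402875834486}
```

```bash
sed -i "s/return dict(np.load.*/return dict(np.load('\.\/%s.npz'%n))/; s/np.savez('\.\/%s.npz'%n,\*\*c)/c['rotation']=cv2.Rodrigues(c['rotation'])[0];np.savez('\.\/%s.npz'%n,**c)/" h.py; python3 - <<'E'
from h import *
for n in('top','side'):
    c=load(n);c['rotation']=cv2.Rodrigues(c['rotation'])[0];np.savez('%s.npz'%n,**c)
    print(c['rotation'].round(2))
E
```

```text
[[-0.    0.99 -0.14]
 [-1.   -0.    0.  ]
 [ 0.    0.14  0.99]]
[[ 0.76  0.44 -0.48]
 [-0.65  0.51 -0.57]
 [-0.01  0.74  0.67]]
```

View pics/top0.png

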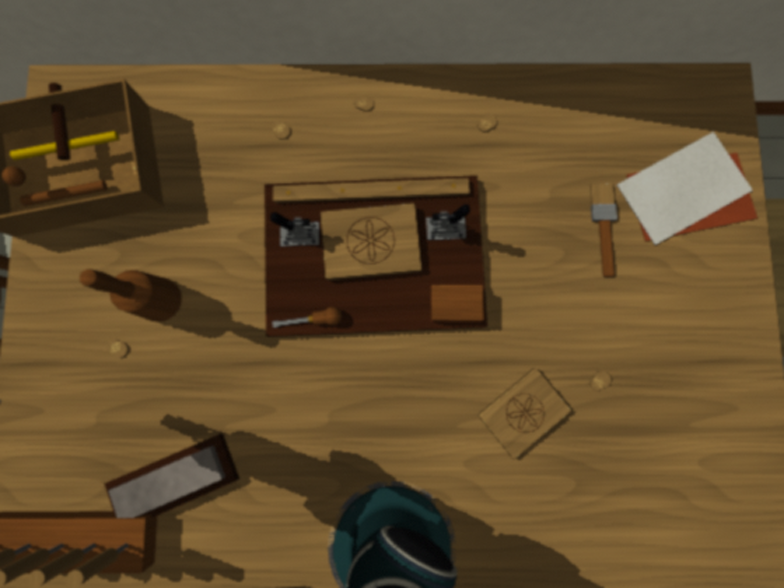

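View pics/side0.png

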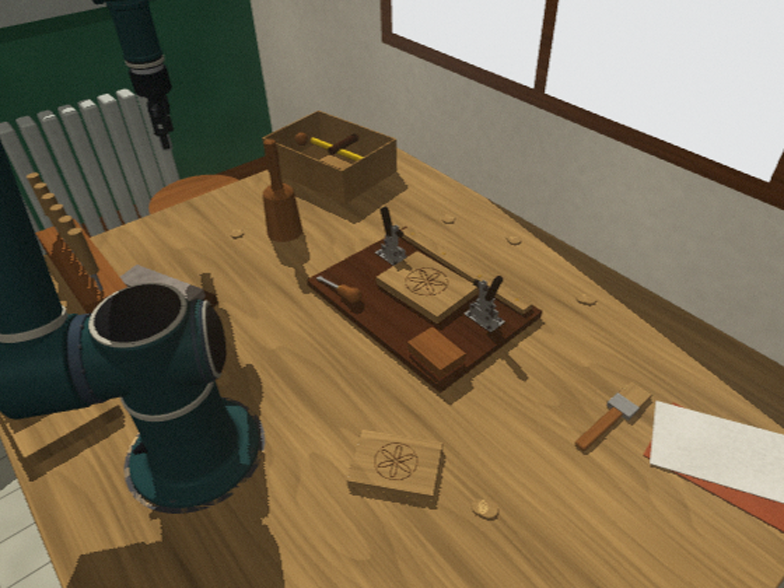

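Two rosette panels are visible: one on the board at top (371,240), about 97x72 px, and a smaller one on the bare table at (526,412), about 75x55 px. The board one fits, since it is the larger and lies on the dark plywood. I'll confirm that in an enlarged crop.

```bash
python3 - <<'E'
from h import *
c=load('top');save('topc.png',c,180,118,360,248,4.4)
c=load('side');save('sidec.png',c,215,140,395,280,4.2)
E
```

```text
(no output)
```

View pics/topc.png

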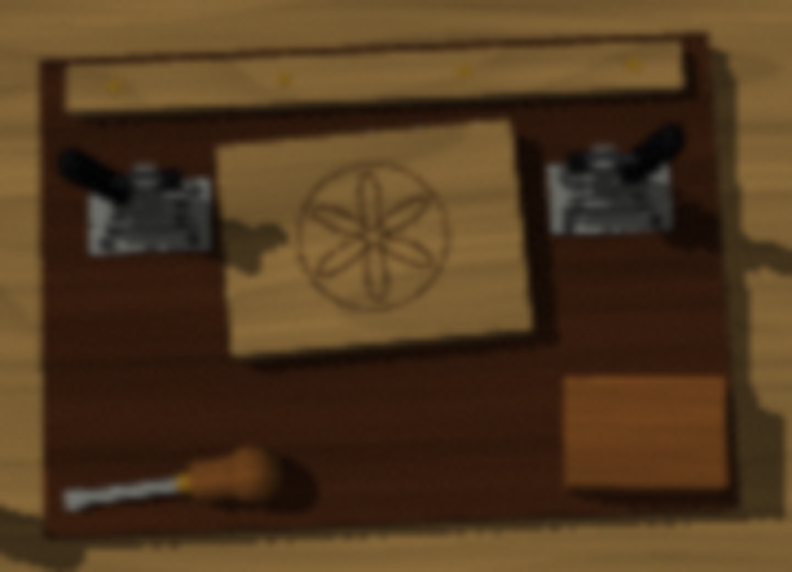

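View pics/sidec.png

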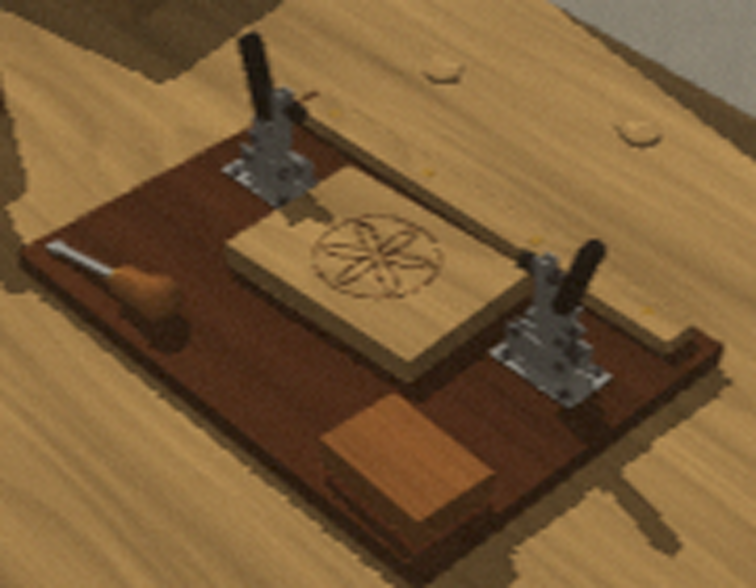

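The crops confirm it. In the top crop, the board panel's corners are at (215,147), (513,121), (533,331) and (231,357), with the fence face edge running from (66,113) to (686,93). Both clamps stand open, with grip tips near (68,160) and (675,135). I'll fit the poses from both views.

```bash
cat > fit.py <<'E'
from h import *
from scipy.optimize import least_squares
T=load('top');S=load('side')
t=lambda u,v:np.array([u/4.4+180-.5+.5/4.4,v/4.4+118-.5+.5/4.4])
s=lambda u,v:np.array([u/4.2+215-.5+.5/4.2,v/4.2+140-.5+.5/4.2])
def pose(p,l): 
    a=p[2];return np.array([p[0]+l[0]*np.cos(a)-l[1]*np.sin(a),p[1]+l[0]*np.sin(a)+l[1]*np.cos(a),l[2]+(p[3] if len(p)>3 else 0)])
def fit(obs,p0):
    f=lambda p:np.concatenate([w2px(c,pose(p,l))-o for c,o,l in obs])
    r=least_squares(f,p0,loss='soft_l1');print(r.x.round(4),f(r.x).reshape(-1,2).round(1).tolist());return r.x
E
cat > a.py <<'E'
from fit import *
b=[(T,t(44,538),(-.15,.21,.02)),(T,t(40,60),(.15,.21,.02)),(T,t(707,35),(.15,-.21,.02)),(T,t(738,510),(-.15,-.21,.02)),
(T,t(66,111),(.11,.19,.034)),(T,t(686,92),(.11,-.19,.034)),(S,s(22,256),(-.15,.21,.02)),(S,s(722,345),(.15,-.21,.02)),(S,s(415,572),(-.15,-.21,.02))]
B=fit(b,[.55,0,0]); B4=fit(b,[.55,0,0,0])
h=.042
p=[(T,t(215,147),(.065,.09,h)),(T,t(513,121),(.065,-.09,h)),(T,t(533,331),(-.065,-.09,h)),(T,t(231,357),(-.065,.09,h)),
(S,s(348,167),(.065,.09,h)),(S,s(228,243),(-.065,.09,h)),(S,s(410,362),(-.065,-.09,h)),(S,s(530,280),(.065,-.09,h))]
P=fit(p,[.55,0,0]);fit(p,[.55,0,0,0])
for sg,tu,su in((1,t(68,160),s(250,37)),(-1,t(675,135),s(597,245))):
    g=pose(B,(.045,sg*.167,.142));print('grip',g,w2px(T,g)-tu,w2px(S,g)-su)
c,s_=np.cos(B[2]),np.sin(B[2]);d=P[:2]-B[:2];print('panel in board',c*d[0]+s_*d[1],-s_*d[0]+c*d[1],np.degrees(P[2]-B[2]))
E
python3 a.py
```

```text
[0.539  0.0337 0.0366] [[-0.7, 0.2], [-0.3, -0.4], [0.7, -0.4], [0.6, 0.3], [-0.0, 0.2], [-0.2, -0.8], [-1.8, -1.2], [0.3, 0.4], [0.0, 0.8]]
[ 0.5398  0.0341  0.0365 -0.0029] [[-0.6, -0.1], [-0.2, -0.3], [0.4, -0.3], [0.3, 0.1], [0.1, 0.2], [-0.5, -0.8], [-1.5, -0.7], [0.2, 0.9], [0.1, 1.3]]
[0.5604 0.0382 0.086 ] [[0.5, -0.2], [-0.0, -0.0], [0.1, -0.1], [0.3, -0.0], [0.1, -0.5], [-1.1, 0.1], [-0.7, 0.4], [0.4, -1.7]]
[ 0.561   0.0386  0.0855 -0.002 ] [[0.5, -0.2], [-0.2, -0.0], [-0.1, -0.2], [0.2, -0.2], [0.2, -0.1], [-1.0, 0.5], [-0.7, 0.7], [0.4, -1.3]]
grip [0.57789305 0.20222497 0.142     ] [-0.81821864  0.43838222] [-0.75516961 -0.53990269]
grip [ 0.59011582 -0.13155131  0.142     ] [0.69244515 0.80346676] [-1.12567042  0.89364954]
panel in board 0.02149196004439845 0.0037100375550116593 2.8274906489758265
```

```bash
python3 - <<'E'
from h import *
T=load('top')
for u,v in((95/1.4,280/1.4),(145/1.4,290/1.4),(130/1.4,290/1.4)): print(px2w(T,u,v))
print(bot.tip_reach)
E
```

```text
[0.4500841  0.43724397 0.24515625]
[0.45420381 0.42089394 0.12090927]
[0.45071855 0.43515007 0.14377676]
0.1734
```

drive_tool([
  [0.02,-0.02,0.06],
  [0.04,-0.1,0.12],
  [0.06,-0.18,0.12],
  [0.08,-0.26,0.12],
  [0.1,-0.34,0.12],
  [0.12,-0.42,0.12],
  [0.14,-0.5,0.12],
  [0.16,-0.58,0.12],
], claw=[85,85,80,70,60,60,60,60], yaw=[0,0.03,0.06,0.09,0.12,0.15,0.153,0.153])

```text
time: 0.77
tool_pos: [0.3689, 0.3224, 0.4642]
tcp_rot: [0.058, -3.141, 0.001]
wrist_force: [1.1, 0.2, 0.2]
width: 0.703
grip_force: 0.0
```

drive_tool([
  [0.024,-0.081,0],
  [0.048,-0.162,0],
  [0.072,-0.243,0],
  [0.096,-0.324,-0.04],
  [0.12,-0.405,-0.1],
  [0.144,-0.486,-0.16],
  [0.168,-0.568,-0.22],
  [0.168,-0.568,-0.3],
], claw=[60,60,60,60,60,60,60,60], yaw=[0,0,0,0,0,0,0,0])

```text
time: 1.43
tool_pos: [0.4513, 0.0491, 0.3403]
tcp_rot: [-0.053, 3.135, -0.001]
wrist_force: [1.5, 0.6, -0.2]
width: 0.702
grip_force: 0.0
```

drive_tool([
  [0,0,-0.08],
  [0,0,-0.16],
  [0,0,-0.2],
  [0,0,-0.2],
], claw=[60,60,60,60], yaw=[0,0,0,0])

```text
time: 1.77
tool_pos: [0.4461, 0.0513, 0.2331]
tcp_rot: [0.055, -3.129, 0.001]
wrist_force: [-1.6, -0.5, -0.3]
width: 0.703
grip_force: 0.0
```

```bash
python3 - <<'E'
from h import *
c=snap('side');save('s1.png',c,215,100,395,260,4)
T=snap('top')
s=bot.read_state();print(s['tool_pos'],s['tcp_rot'],s['width'],s['q'])
for h in(.16,.173):
    for y in(.03,-.03): print(h,y,(w2px(c,s['tool_pos']+[0,y,-h])-[215,100])*4)
E
```

```text
[0.44940743 0.05181132 0.23831087] [ 5.61480314e-02 -3.13873479e+00  1.44782242e-04] 0.7056950611105628 [ 5.97093433e-02  1.54928416e-02  2.22176064e+00  8.04159600e-06
  9.06696661e-01 -1.54686563e+00]
0.16 0.03 [201.70571188 401.32292063]
0.16 -0.03 [254.36953859 443.1659369 ]
0.173 0.03 [202.52874626 415.03122508]
0.173 -0.03 [254.83816774 456.96278163]
```

View pics/s1.png

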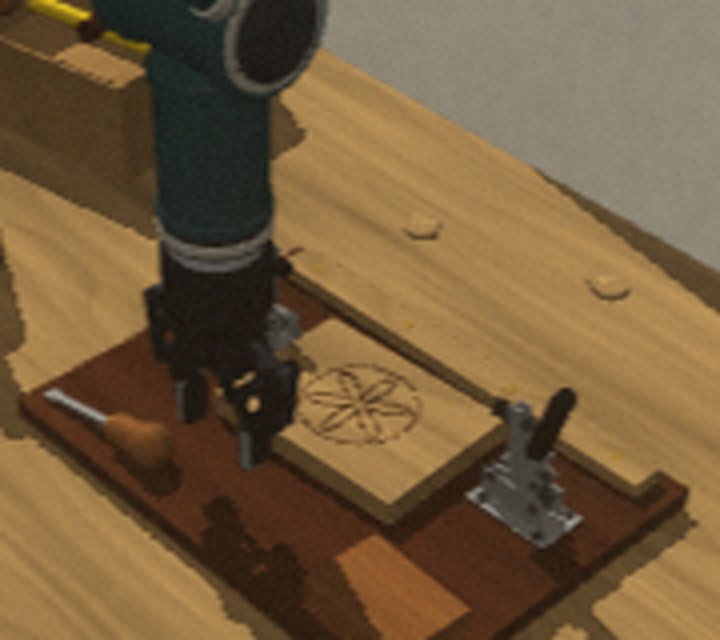

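The side view shows the fingertips at about (190,420) and (250,465), over the board in front of the panel. That matches a tip reach of about 172 mm. The way in front of the panel is clear, with the gouge knob at (150,440).

drive_tool([
  [0,0,0],
  [0,0,0],
], claw=[60,60], yaw=[0,0])

```text
time: 2.03
tool_pos: [0.4513, 0.0521, 0.2412]
tcp_rot: [-0.057, 3.136, 0.0]
wrist_force: [0.1, 0.7, -0.3]
width: 0.703
grip_force: 0.0
```

drive_tool([
  [0.003,-0.034,0],
  [0.003,-0.034,-0.03],
  [0.003,-0.034,-0.06],
  [0.003,-0.034,-0.085],
  [0.003,-0.034,-0.085],
  [0.003,-0.034,-0.085],
], claw=[60,60,60,60,60,60], yaw=[0,0,0,0,0,0])

```text
time: 2.53
tool_pos: [0.4518, 0.035, 0.1974]
tcp_rot: [-0.057, 3.14, -0.0]
wrist_force: [0.2, -0.1, 0.6]
width: 0.705
grip_force: 0.0
```

drive_tool([
  [0.01,0,0],
  [0.02,0.001,0],
  [0.03,0.001,0],
  [0.04,0.001,0],
  [0.05,0.002,0],
  [0.06,0.002,0],
  [0.06,0.002,0],
  [0.06,0.002,0],
], claw=[60,60,60,60,60,60,60,60], yaw=[0,0,0,0,0,0,0,0])

```text
time: 3.2
tool_pos: [0.4816, 0.0359, 0.1963]
tcp_rot: [0.056, -3.141, 0.0]
wrist_force: [0.0, 0.4, -0.2]
width: 0.703
grip_force: 0.0
```

drive_tool([
  [0.01,0,0],
  [0.02,0.001,0],
  [0.03,0.001,0],
  [0.035,0.001,0],
  [0.035,0.001,0],
  [0.035,0.001,0],
], claw=[60,60,60,60,60,60], yaw=[0,0,0,0,0,0])

```text
time: 3.7
tool_pos: [0.4992, 0.0364, 0.1964]
tcp_rot: [-0.056, 3.14, 0.0]
wrist_force: [0.7, -0.2, 0.1]
width: 0.705
grip_force: 0.0
```

drive_tool([
  [0.005,0,0],
  [0.01,0,0],
  [0.014,0,0],
  [0.014,0,0],
  [0.014,0,0],
], claw=[60,60,60,60,60], yaw=[0,0,0,0,0])

```text
time: 4.12
tool_pos: [0.5062, 0.0364, 0.1964]
tcp_rot: [-0.056, 3.14, -0.0]
wrist_force: [0.0, 0.3, -0.5]
width: 0.699
grip_force: 0.0
```

drive_tool([
  [0.004,0,0],
  [0.008,0,0],
  [0.012,0,0],
  [0.012,0,0],
  [0.012,0,0],
], claw=[60,60,60,60,60], yaw=[0,0,0,0,0])

```text
time: 4.53
tool_pos: [0.5105, 0.0363, 0.1959]
tcp_rot: [0.057, -3.136, 0.0]
wrist_force: [-6.5, -0.5, 5.2]
width: 0.704
grip_force: 3.5
```

```bash
python3 - <<'E'
from h import *
T=snap('top');c=snap('side')
a=cv2.resize(T['color'][118:248,180:360],None,fx=4,fy=4,interpolation=2);b=cv2.resize(c['color'][160:275,215:395],None,fx=4,fy=4,interpolation=2)
im=np.vstack([a,b])[:,:,::-1];cv2.imwrite('pics/m1.png',cv2.resize(im,None,fx=.6,fy=.6));save('t2.png',T,180,118,360,248,4.4)
E
```

```text
(no output)
```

View pics/m1.png

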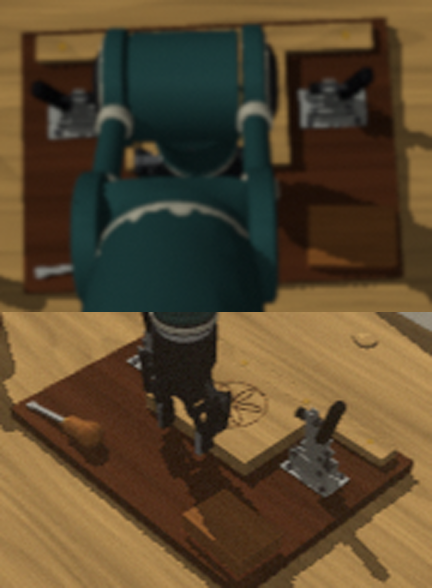

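The panel has moved up to the fence: its right near corner is at (245,472) in the lower view, and the wrist reads a 6.5 N reaction. I'll press a little more, then back off.

drive_tool([
  [0.003,0,0],
  [0.005,0,0],
  [0.005,0,0],
  [0.005,0,0],
], claw=[60,60,60,60], yaw=[0,0,0,0])

```text
time: 4.97
tool_pos: [0.5114, 0.0364, 0.1954]
tcp_rot: [0.057, -3.131, 0.0]
wrist_force: [-12.6, 0.6, 9.9]
width: 0.706
grip_force: 6.3
```

drive_tool([
  [-0.02,0,0],
  [-0.06,-0.002,0],
  [-0.08,-0.002,0.05],
  [-0.08,-0.002,0.13],
  [-0.08,-0.002,0.21],
  [-0.08,0.02,0.29],
  [-0.08,0.1,0.3],
  [-0.06,0.18,0.3],
], claw=[60,60,60,60,40,10,0,0], yaw=[0,0,0,0,0,-0.03,-0.07,-0.1])

```text
time: 5.63
tool_pos: [0.4844, 0.1209, 0.3514]
tcp_rot: [0.443, 3.1, 0.005]
wrist_force: [0.6, -0.2, 0.0]
width: 0.137
grip_force: 0.0
```

drive_tool([
  [0,0.08,0],
  [0,0.16,0],
  [0,0.2,0],
  [0,0.2,0],
  [0,0.2,0],
  [0,0.2,0],
  [0,0.2,0],
  [0,0.2,0],
], claw=[0,0,0,0,0,0,0,0], yaw=[-0.04,-0.08,-0.12,-0.16,-0.2,-0.24,-0.28,-0.32])

```text
time: 6.3
tool_pos: [0.4834, 0.2213, 0.3464]
tcp_rot: [1.846, 2.54, 0.002]
wrist_force: [0.2, -0.2, 0.2]
width: -0.003
grip_force: 0.0
```

```bash
python3 - <<'E'
from h import *
T=snap('top');save('t3.png',T,180,118,360,248,4.4);s=bot.read_state();print(s['tool_pos'],s['tcp_rot'],s['q'])
E
```

```text
[0.48341062 0.22119708 0.34644916] [1.85367733e+00 2.53522360e+00 2.49081150e-03] [3.82276689e-01 3.74213815e-02 1.97388141e+00 1.32232766e-05
 1.12842845e+00 7.41548105e-02]
```

View pics/t3.png

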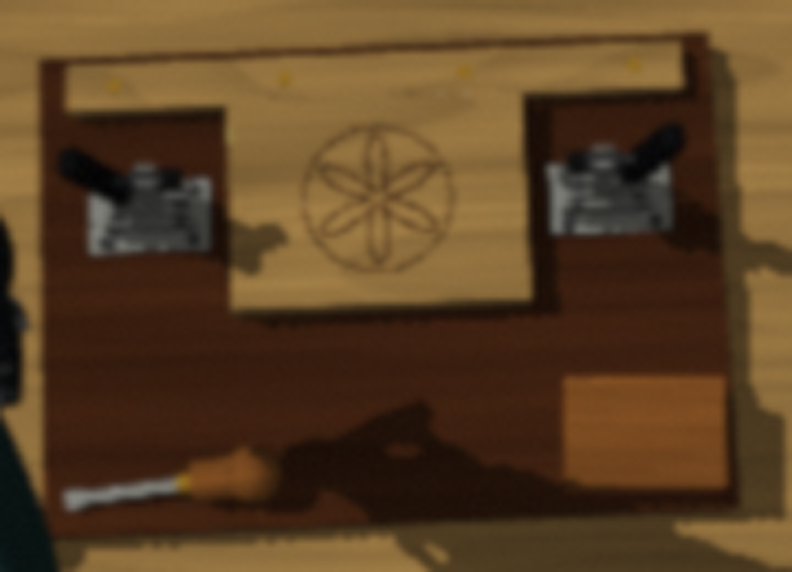

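The top crop shows no dark gap at the fence. The panel's near edge runs from (231,311) to (533,300), a slope of -2.1°, which matches the board's 2.1° yaw, so it is flush and square. The gouge, block and clamps haven't moved. Next is the left clamp.

drive_tool([
  [0.06,-0.03,0],
  [0.12,-0.06,0],
  [0.19,-0.102,0],
  [0.191,-0.102,0],
  [0.191,-0.102,0],
  [0.191,-0.102,0],
], claw=[0,0,0,0,0,0], yaw=[-0.03,-0.06,-0.0865,-0.0865,-0.0865,-0.0865])

```text
time: 6.85
tool_pos: [0.5787, 0.1697, 0.3459]
tcp_rot: [-2.166, -2.275, 0.0]
wrist_force: [0.2, -0.7, -0.7]
width: -0.001
grip_force: 0.0
```

drive_tool([
  [0,0,-0.06],
  [0,0,-0.1],
  [0,0,-0.103],
  [0,0.015,-0.103],
  [-0.001,0.03,-0.101],
  [-0.002,0.047,-0.099],
  [-0.002,0.064,-0.098],
  [-0.002,0.064,-0.098],
], claw=[0,0,0,0,0,0,0,0], yaw=[0,0,0,0,0,0,0,0])

```text
time: 7.52
tool_pos: [0.5782, 0.2042, 0.2992]
tcp_rot: [2.165, 2.275, 0.006]
wrist_force: [-0.6, 0.1, -0.3]
width: 0.001
grip_force: 0.0
```

```bash
python3 - <<'E'
from h import *
c=snap('side');save('s4.png',c,215,120,395,260,4);print(bot.read_state()['tool_pos'])
E
```

```text
[0.57811231 0.20355112 0.29885454]
```

View pics/s4.png

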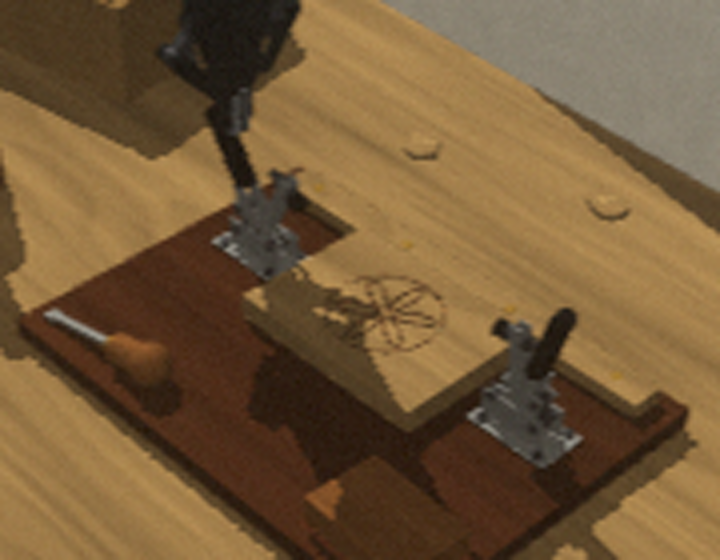

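The handle is leaning outward, with its end at (215,110) and the fingertip against its inner side at (238,128). I'll continue over and down.

drive_tool([
  [0,0.014,-0.008],
  [-0.001,0.027,-0.016],
  [-0.001,0.041,-0.027],
  [-0.002,0.054,-0.04],
  [-0.002,0.062,-0.056],
  [-0.002,0.069,-0.073],
  [-0.002,0.069,-0.073],
  [-0.002,0.069,-0.073],
], claw=[0,0,0,0,0,0,0,0], yaw=[0,0,0,0,0,0,0,0])

```text
time: 8.23
tool_pos: [0.5757, 0.2366, 0.2587]
tcp_rot: [-2.166, -2.273, 0.005]
wrist_force: [0.4, 0.2, 0.8]
width: -0.004
grip_force: 0.0
```

drive_tool([
  [0,0.001,-0.01],
  [0,0.003,-0.02],
  [0,0.004,-0.03],
  [0,0.005,-0.04],
  [0,0.005,-0.046],
  [0,0.005,-0.052],
  [0,0.005,-0.054],
  [0,0.005,-0.054],
], claw=[0,0,0,0,0,0,0,0], yaw=[0,0,0,0,0,0,0,0])

```text
time: 8.9
tool_pos: [0.5766, 0.2389, 0.2341]
tcp_rot: [-2.168, -2.274, 0.001]
wrist_force: [-2.3, -1.1, 4.9]
width: -0.004
grip_force: 2.3
```

drive_tool([
  [0,0,-0.004],
  [0,0,-0.007],
  [0,0,-0.007],
  [0,0,-0.007],
], claw=[0,0,0,0], yaw=[0,0,0,0])

```text
time: 9.23
tool_pos: [0.5766, 0.239, 0.2315]
tcp_rot: [-2.168, -2.274, 0.0]
wrist_force: [-4.3, -0.7, 8.1]
width: -0.001
grip_force: 4.0
```

drive_tool([
  [0,0,-0.004],
  [0,0,-0.01],
  [0,0,-0.012],
  [0,0,-0.012],
], claw=[0,0,0,0], yaw=[0,0,0,0])

```text
time: 9.57
tool_pos: [0.5766, 0.2393, 0.2256]
tcp_rot: [-2.168, -2.273, -0.001]
wrist_force: [-3.9, 0.5, 8.3]
width: -0.002
grip_force: 4.3
```

```bash
python3 - <<'E'
from h import *
c=snap('side');T=snap('top')
a=cv2.resize(T['color'][110:210,170:300],(780,600),interpolation=2)[:, :]
b=cv2.resize(c['color'][120:220,215:345],(780,600),interpolation=2)
cv2.imwrite('pics/m5.png',cv2.resize(np.hstack([a,b]),(800,308),interpolation=cv2.INTER_AREA)[:,:,::-1]);print(bot.read_state()['tool_pos'])
E
```

```text
[0.57662989 0.23927624 0.2257681 ]
```

View pics/m5.png

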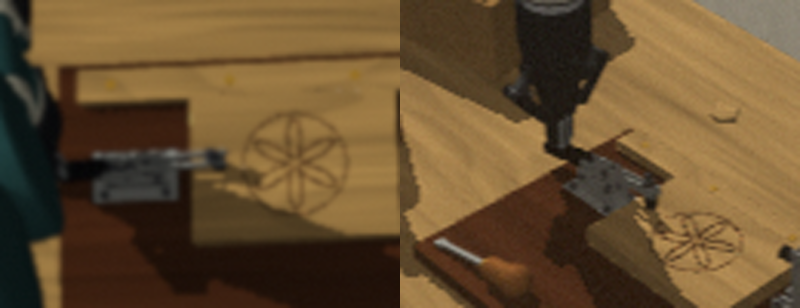

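The left bar is nearly level over the panel at left-half pixel (215,160), and the handle is flat under the fingers. I'll measure its profile numerically with the depth images.

```bash
cat > prof.py <<'E'
from h import *
B=np.array([.539,.0337,.0366])
def cloud(c):
    K=c['mtx'];v,u=np.mgrid[:420,:560];d=c['depth']
    p=np.stack([(u-K[0,2])/K[0,0]*d,-(v-K[1,2])/K[1,1]*d,-d],-1)[d>0]@c['rotation'].T+c['eye']
    q=p-[B[0],B[1],.02];cs,sn=np.cos(B[2]),np.sin(B[2])
    return np.stack([cs*q[:,0]+sn*q[:,1],-sn*q[:,0]+cs*q[:,1],q[:,2]],1)
def prof(sg,names=('top','side'),hmax=.16):
    for n in names:
        q=cloud(load(n));q=q[(abs(q[:,0]-.045)<.006)&(q[:,2]<hmax)]
        out=[]
        for y in range(40,245,6):
            m=abs(q[:,1]*sg*1000-y)<3;out.append((y,)+(tuple((q[m,2].min()*1e3,q[m,2].max()*1e3)) if m.any() else ()))
        print(n,[tuple(int(round(v)) for v in o) for o in out])
if __name__=='__main__':
    prof(1)
    for n in('top','side'):
        q=cloud(load(n));m=(abs(q[:,0]+.01)<.01)&(abs(q[:,1])<.05);print(n,'panel z',np.median(q[m,2]))
        m=(abs(q[:,0]+.06)<.01)&(abs(q[:,1]+.1)<.05);print('board z',np.median(q[m,2]))
E
python3 prof.py
```

```text
top [(40, 18, 25), (46, 19, 23), (52, 19, 24), (58, 18, 56), (64, 20, 60), (70, 19, 67), (76, 20, 54), (82, 20, 52), (88, 17, 50), (94, -5, 50), (100, -4, 47), (106, -4, 48), (112, -2, 48), (118, 2, 48), (124, 17, 49), (130, 1, 47), (136, 26, 43), (142, 24, 33), (148, 22, 42), (154, 3, 32), (160, 23, 40), (166, 1, 39), (172, 0, 41), (178, 0, 40), (184, -3, 36), (190, -4, 80), (196, -2, 65), (202, -1, 0), (208, 0, 0), (214, -22, -21), (220,), (226,), (232,), (238,), (244,)]
side [(40, 20, 26), (46, 21, 22), (52, 22, 24), (58, 22, 56), (64, 20, 61), (70, 22, 67), (76, 19, 65), (82, 18, 51), (88, 20, 51), (94, 44, 49), (100, 39, 50), (106, 5, 50), (112, 2, 48), (118, -1, 48), (124, 3, 47), (130, 26, 46), (136, 45, 45), (142, 21, 44), (148, 35, 39), (154,), (160, 32, 42), (166, 28, 42), (172, 36, 39), (178, 36, 38), (184, 2, 119), (190, 0, 144), (196, 1, 143), (202, -2, 138), (208, 0, 0), (214, 28, 28), (220, 21, 21), (226, -16, 26), (232, -19, -17), (238, -21, -20), (244, -21, -21)]
top panel z 0.02037644573852106
board z -0.0011964532625063744
side panel z 0.020907589804487165
board z 0.0004328461828703341
```

drive_tool([
  [0,0,0.02],
  [0,0,0.08],
  [0,0,0.16],
  [0,0,0.24],
  [-0.04,0.05,0.3],
  [-0.1,0.08,0.3],
  [-0.16,0.08,0.3],
  [-0.16,0.08,0.3],
], claw=[0,0,0,0,0,0,0,0], yaw=[0,0,0,0,0,0,0,0])

```text
time: 10.33
tool_pos: [0.4925, 0.2795, 0.3745]
tcp_rot: [-2.163, -2.275, 0.003]
wrist_force: [-1.6, -1.2, -0.4]
width: -0.0
grip_force: 0.0
```

```bash
python3 - <<'E'
from prof import *
snap('top');snap('side');prof(1)
E
```

```text
top [(40, 18, 23), (46, 19, 25), (52, 19, 38), (58, 20, 51), (64, 33, 60), (70, 21, 51), (76, 17, 48), (82, 18, 46), (88, 18, 47), (94, -3, 46), (100, -3, 45), (106, -5, 49), (112, 2, 48), (118, 0, 49), (124, 19, 48), (130, 3, 48), (136, 4, 43), (142, 27, 42), (148, 28, 41), (154, 4, 46), (160, 24, 45), (166, 1, 45), (172, 1, 47), (178, -2, 45), (184, -5, 44), (190, -3, 42), (196, -3, 43), (202, -3, 42), (208, -3, 43), (214, -22, 40), (220, -23, 40), (226, -24, 37), (232, -22, -17), (238, -24, -19), (244, -24, -19)]
side [(40, 18, 24), (46, 21, 24), (52, 20, 26), (58, 21, 51), (64, 23, 65), (70, 23, 59), (76, 20, 47), (82, 21, 48), (88, 20, 49), (94, 20, 48), (100, 34, 46), (106, 40, 48), (112, 1, 50), (118, 1, 48), (124, 7, 48), (130, 26, 46), (136, 44, 44), (142, 37, 47), (148, 22, 44), (154, 25, 41), (160, 22, 45), (166, 42, 45), (172, 42, 46), (178, 41, 44), (184, 3, 44), (190, -3, 43), (196, -2, 44), (202, 1, 42), (208, -4, 42), (214, 37, 41), (220, 35, 40), (226, 25, 39), (232, -20, -16), (238, -20, -19), (244, -21, -17)]
```

Released, the left handle's top slopes from 46 to 40 mm and its bar is level, so it is locked on its stop. Now the right clamp.

drive_tool([
  [0.02,-0.08,0],
  [0.04,-0.16,0],
  [0.06,-0.24,0],
  [0.08,-0.32,0],
  [0.1,-0.4,0],
  [0.12,-0.48,0],
  [0.14,-0.56,0],
  [0.16,-0.64,0],
], claw=[0,0,0,0,0,0,0,0], yaw=[-0.004,-0.004,-0.004,-0.004,-0.004,-0.004,-0.004,-0.004])

```text
time: 11.1
tool_pos: [0.5776, -0.0442, 0.3741]
tcp_rot: [2.183, 2.258, 0.0]
wrist_force: [1.8, 0.8, -0.7]
width: 0.003
grip_force: 0.0
```

drive_tool([
  [0,0,0],
  [0,0,0],
  [0,0,0],
  [0,0,0],
  [0,0,0],
  [0,0,0],
], claw=[0,0,0,0,0,0], yaw=[0,0,0,0,0,0])

```text
time: 11.6
tool_pos: [0.5766, -0.0397, 0.3742]
tcp_rot: [-2.18, -2.262, -0.0]
wrist_force: [-0.8, -0.3, -0.1]
width: 0.0
grip_force: 0.0
```

drive_tool([
  [0.012,-0.06,0],
  [0.025,-0.12,-0.01],
  [0.025,-0.12,-0.03],
  [0.025,-0.12,-0.09],
  [0.025,-0.12,-0.16],
  [0.025,-0.12,-0.16],
  [0.025,-0.12,-0.16],
], claw=[0,0,0,0,0,0,0], yaw=[0,0,0,0,0,0,0])

```text
time: 12.18
tool_pos: [0.5877, -0.0998, 0.2918]
tcp_rot: [-2.177, -2.258, 0.005]
wrist_force: [-0.5, -0.6, 0.3]
width: -0.001
grip_force: 0.0
```

drive_tool([
  [0,-0.015,0],
  [0.001,-0.03,0.002],
  [0.002,-0.047,0.004],
  [0.002,-0.064,0.005],
  [0.002,-0.064,0.005],
  [0.002,-0.064,0.005],
], claw=[0,0,0,0,0,0], yaw=[0,0,0,0,0,0])

```text
time: 12.68
tool_pos: [0.5905, -0.1342, 0.2979]
tcp_rot: [2.182, 2.257, 0.001]
wrist_force: [0.7, -0.5, -0.8]
width: -0.0
grip_force: 0.0
```

drive_tool([
  [0,-0.013,-0.006],
  [0.001,-0.025,-0.013],
  [0.001,-0.038,-0.024],
  [0.002,-0.051,-0.037],
  [0.002,-0.059,-0.054],
  [0.002,-0.066,-0.071],
  [0.002,-0.066,-0.071],
  [0.002,-0.066,-0.071],
], claw=[0,0,0,0,0,0,0,0], yaw=[0,0,0,0,0,0,0,0])

```text
time: 13.35
tool_pos: [0.5902, -0.1663, 0.2592]
tcp_rot: [-2.18, -2.258, 0.003]
wrist_force: [0.5, 1.2, 0.1]
width: -0.003
grip_force: 0.0
```

drive_tool([
  [0,-0.001,-0.01],
  [0,-0.003,-0.02],
  [0,-0.004,-0.03],
  [0,-0.005,-0.04],
  [0,-0.005,-0.048],
  [0,-0.005,-0.056],
  [0,-0.005,-0.06],
  [0,-0.005,-0.06],
], claw=[0,0,0,0,0,0,0,0], yaw=[0,0,0,0,0,0,0,0])

```text
time: 14.02
tool_pos: [0.5912, -0.1687, 0.2317]
tcp_rot: [-2.182, -2.26, 0.001]
wrist_force: [-3.6, 0.2, 8.1]
width: 0.001
grip_force: 4.1
```

drive_tool([
  [0,0,-0.004],
  [0,0,-0.008],
  [0,0,-0.008],
  [0,0,-0.008],
], claw=[0,0,0,0], yaw=[0,0,0,0])

```text
time: 14.35
tool_pos: [0.5912, -0.1688, 0.2285]
tcp_rot: [2.181, 2.26, -0.001]
wrist_force: [-3.7, -0.4, 9.8]
width: -0.003
grip_force: 4.7
```

drive_tool([
  [0,0,0.02],
  [0,0,0.08],
  [0,0,0.16],
  [0,0,0.24],
  [-0.04,-0.05,0.3],
  [-0.1,-0.12,0.3],
  [-0.16,-0.2,0.3],
  [-0.22,-0.24,0.3],
], claw=[0,0,0,0,0,0,0,0], yaw=[0,0,0,0,0,0,0,0])

```text
time: 15.02
tool_pos: [0.4874, -0.2848, 0.3786]
tcp_rot: [2.178, 2.259, 0.001]
wrist_force: [-0.6, 0.0, -0.1]
width: 0.006
grip_force: 0.0
```

```bash
python3 - <<'E'
from prof import *
T=snap('top');snap('side');prof(1);prof(-1);save('t6.png',T,170,100,370,250,4)
E
```

```text
top [(40, 18, 24), (46, 19, 24), (52, 19, 38), (58, 19, 50), (64, 21, 61), (70, 19, 52), (76, 20, 47), (82, 19, 46), (88, 19, 47), (94, -2, 48), (100, -2, 47), (106, -3, 47), (112, 1, 47), (118, 3, 48), (124, 16, 47), (130, 1, 47), (136, 2, 30), (142, 27, 43), (148, 26, 41), (154, 4, 43), (160, 23, 43), (166, 1, 46), (172, 1, 46), (178, -3, 43), (184, -2, 43), (190, -4, 44), (196, -4, 42), (202, -3, 41), (208, -1, 41), (214, -24, 41), (220, -23, 40), (226, -23, 38), (232, -24, -19), (238, -26, -19), (244, -24, -17)]
side [(40, 20, 24), (46, 22, 23), (52, 20, 48), (58, 20, 49), (64, 23, 60), (70, 21, 62), (76, 20, 51), (82, 21, 46), (88, 21, 45), (94, 20, 49), (100, 39, 48), (106, 38, 48), (112, 2, 46), (118, 2, 49), (124, 4, 51), (130, 24, 46), (136, 25, 42), (142, 37, 42), (148, 37, 37), (154, 35, 44), (160, 24, 45), (166, 42, 46), (172, 40, 43), (178, 41, 45), (184, 0, 42), (190, -1, 43), (196, -3, 41), (202, 0, 41), (208, -1, 44), (214, 39, 40), (220, 38, 40), (226, 37, 38), (232, -20, -20), (238, -22, -19), (244, -22, -17)]
top [(40, 16, 23), (46, 17, 24), (52, 17, 23), (58, 20, 
[... 297 characters left out ...]
184, -5, 44), (190, -4, 42), (196, -4, 43), (202, -4, 43), (208, -8, 41), (214, -22, 41), (220, -24, 38), (226, -24, 40), (232, -27, -19), (238, -24, -18), (244, -24, -19)]
side [(40, 21, 24), (46, 22, 24), (52, 22, 43), (58, 21, 49), (64, 21, 61), (70, 19, 59), (76, 20, 50), (82, 20, 50), (88, -3, 47), (94, -3, 47), (100, -3, 49), (106, 37, 46), (112, 27, 46), (118, 25, 48), (124, 27, 49), (130, 25, 45), (136, 33, 33), (142, 26, 44), (148, 20, 37), (154, 20, 43), (160, 2, 45), (166, 0, 46), (172, 1, 45), (178, -2, 45), (184, -2, 45), (190, -1, 42), (196, -3, 43), (202, -1, 42), (208, -21, 43), (214, -22, 40), (220, -24, 42), (226, -22, 41), (232, -23, -18), (238, -21, -17), (244, -23, -19)]
```

View pics/t6.png

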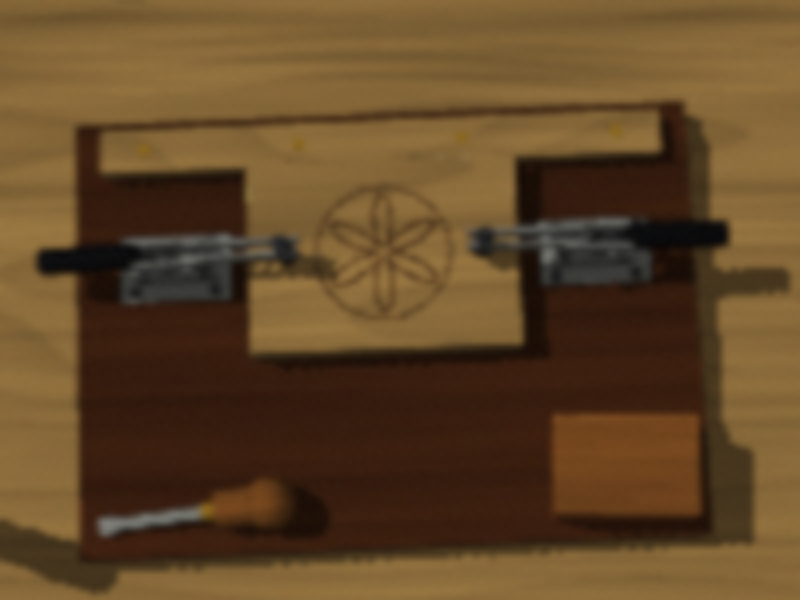

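The final top view shows the panel flush with the fence, its near edge running from (250,355) to (524,345). Both bars lie level with their feet on the panel at (285,250) and (482,240), and both handles are flat. The outer ends measure 38–41 mm on top, against 42 mm expected when locked and 49 mm at dead centre. The tools haven't moved and the arm is clear, so I'm handing in.

```bash
python3 -c "
from workcell import bot
print(bot.finish_job())"
```

```text
the job is handed in; nothing more can be done
None
```

I handed the job in at about 15 s: the panel is flush and square against the fence, both toggle clamps are locked on it, and the tools on the board are where they were; no verdict came back.

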